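# Start the microscope lamp with its filter turret at the blank position

### The arm

A 7-joint arm with a two-finger parallel gripper is mounted at the origin on the work surface. World frame = base frame: x ahead of the robot, y to its left, z up, the work surface at z = 0. Lengths are in m, angles in rad, forces in N, time in s.
With the tool pointing down it reaches from about 0.425 to 0.975 m from the base axis. Payload 16.7 kg.
Tool frame: the origin (TCP) lies midway between the tips of the shut fingers; the grasp point (between the pads) lies 19 mm behind it; z points along the fingers, y is the direction in which the jaws open and shut (so a half turn about z gives the same grasp; the last joint's range is limited). The gripper opens to 85 mm and grips with 20 to 120 N. Pads are 22 mm wide; open, the fingers measure 114 mm over their backs; the gripper's body (76 mm by 85 mm) begins 54 mm behind the grasp point. The pads swing forward as they close: fully open they stand 13 mm farther back than shut.
Start: joints at [1.155, 0.426, 0.074, 1.606, -0.034, 1.111, -0.067], TCP at [0.178, -0.651, 0.231] pointing down, gripper open.
Joint ranges: [-2.85, 2.85], [-0.5, 2.14], [-1.23, 1.37], [0.21, 2.46], [-1.02, 4.16], [0.16, 2.05], [-2.73, 2.73]. Speed limits (rad/s): [1.89, 1.89, 2.39, 2.39, 3.01, 3.01, 3.01].

### API

Orientations are given as a unit quaternion [x, y, z, w].
In Python, from rig import r, imaging, ticket gives the robot as it stands. The module is installed in compiled form; this text tells all that it offers.
- The arm moves only by the tool step_arm, never from a script. Its argument "increments" is text: rows parted by semicolons, each of 4 numbers parted by spaces: the shift along the world's x, y, z in m, then the turn about the world's z in degrees. In form: tx ty tz roll; .... A call has 1 to 20 rows; each row shifts and turns the pose as measured when the row begins; what a row does not reach is not made up. A row lasts 1/8 s, in which the tool goes at most 62.5 mm and 10.7 degrees, less where a joint would pass 70% of its speed; a pose out of reach is approached as far as the arm can. A call with a gripper value outside its range is refused whole. "gripper" is the gripper's target within -1 to 1 (shut at 1, half-way at 0, fully open at -1), set as the call begins (left out, the last holds). The fingers move at their own pace and stop on an object; "force" is the grip in N (left out, the last holds). Time passes only in rows, so rows that do not move let the fingers close. It gives the time, the measured TCP pose, the force and the opening at its end, in the units of the state.
- r.observe(): the state, without advancing time (a new reading comes with each control period).
- imaging.grab_frame(name): name is "scene" or "top" or "wrist"; returns a dict with "image" (420x560x3 uint8, red, green, blue), "K" (3x3 intrinsics, pixels), "R" (3x3) and "t" (3): a world point X has camera coordinates R X + t. Camera axes: x right, y down, z forward; pixel columns grow to the right and rows downward; lengths in m; the calibration is good to about 2 mm. The wrist camera is an equidistant fisheye: a pixel r from the principal point sees the ray r / f radians off the axis. A picture is of the moment at which its call begins. There is no depth.
- ticket.hand_in(): hands the job in, once; it reports no verdict.
The state is a dict: "clock": time; "q": joint angles; "joint_velocities": joint speeds; "joint_efforts": joint torques, N m; "position": TCP position; "tool_rot": TCP orientation; "wrist_force": force on the tool from outside, world axes, zero at the start; "wrist_torque": the same for the moment, N m; "opening": finger opening in m.
Only numpy, scipy, OpenCV 4.12 (cv2) and the standard library are available. Lean on these libraries where they do the work, as an engineer would, in place of code of your own. Each camera call takes 0.05 s, during which the arm holds its last target. There are 200 camera calls.

### The job

Start the microscope lamp warming up with its beam blocked: with the outside of the fingers, gently push the tab that stands up from the lamp's turret, without gripping it, until it points squarely at the cross-shaped mark. Then press the lamp's round push button all the way down and let it come back up, leaving the turret at the cross. Do not move or lift any of the jars and bottles around the lamp or the little vial standing on it.

Things in the scene. Friction and masses are not known exactly. Their poses are not given: they have to be found in the camera images.
- lamp: The lamp: a fixed grey box 260 x 260 mm, its flat white deck 100 mm above the table. Origin: centre of its underside, straight below the turret's axis; z up. It stands turned by its yaw; at yaw 0 its own x axis points away from the robot. A collar sticks out of its +x side.
- turret (a joint): Turning angle of the turret (rad), about the vertical axis through the middle of the lamp; 0 when the tab points along the lamp's own -x axis, growing counter-clockwise seen from above; stops at -2.3 and 2.3. No click-stops: even friction (about 2 N of push on the tab) and it stays where it is left.
- turret_axis (a point): Point on the turret's axis on top of its small steel hub (12 mm radius), 26 mm above the deck. The turret is an aluminium disc of 50 mm radius, its face 18 mm above the deck, with five round glass filters.
- tab_top (a point): Middle of the top of the black tab, 65 mm from the turret's axis and 50 mm above the deck. The tab is an upright block reaching radially from 34 to 78 mm from the axis, 12 mm thick, from 4 to 50 mm above the deck (so it rises 32 mm above the disc's face). It is the only tab.
- tab_aim (a point): The point on the deck that the tab points at: on the tab's centre line, 100 mm from the turret's axis (22 mm beyond the tab's outer end), at deck height.
- mark_cross: Black cross-shaped (plus) mark on the deck, 30 mm across, arms 9 mm wide, 3 mm high, fixed: the wanted position. Origin: centre of its underside, 100 mm from the turret's axis. The four marks stand at turret angles of about -1.92, -0.96, 0.96 and 1.92 rad; which is where differs each time.
- mark_bar: Black bar-shaped mark, 30 x 9 x 3 mm, fixed on the deck 100 mm from the axis. Not wanted.
- mark_disc: Black solid round mark, 28 mm across, 3 mm high, fixed on the deck 100 mm from the axis. Not wanted.
- mark_ring: Black ring-shaped mark (white centre), 30 mm across, 3 mm high, fixed on the deck 100 mm from the axis. Not wanted.
- button (a joint): Travel of the push button (m): 0 up, 0.006 fully down; springs back. Fully down takes about 5 N.
- button_top (a point): Centre of the top of the grey round push button (30 mm across) in its black housing on the deck, its top 18 mm above the deck when up, 98 mm from the turret's axis along the lamp's own +x axis. It is pressed straight down.
- jar: Loose amber specimen jar with a white lid, 72 mm across, 95 mm high, on the table beside the lamp. Origin: centre of its underside. Leave alone.
- small_jar: Loose amber jar with a white lid, 52 mm across, 70 mm high, on the table beyond the lamp. Origin: centre of its underside. Leave alone.
- wash_bottle: Loose white plastic bottle, 66 mm across, 150 mm high, on the table on the other side of the lamp. Origin: centre of its underside. Leave alone.
- vial: Loose little amber vial with a white lid, 24 mm across, 45 mm high, standing on a corner of the lamp's deck about 150 mm from the turret's axis. Origin: centre of its underside. Leave alone.

How it is judged:
On the way, in this order (a step that is already met when the one before it is completed fails the run):
1. the tab points at the cross and the turret is at rest (horizontal distance between tab_aim and mark_cross below 0.014 m and velocity of joint turret between -0.05 and 0.05 rad/s), for 0.3 s.
2. the push button is pressed down (value of joint button above 0.0045 m and horizontal distance between tab_aim and mark_cross below 0.014 m), for 0.05 s.
At the end, for the whole second after the job is handed in: The point the tab aims at is within 14 mm (8 degrees) of the cross's centre and the turret is at rest; after that the button has gone down at least 4.5 of its 6 mm and is up again (under 1.5 mm); jars, bottle and vial stand upright within 20 mm of where they were (all of step 1 and value of joint button below 0.0015 m and distance of each of jar, small_jar, wash_bottle, vial from where it was at the start of the episode below 0.02 m and angle between each of jar, small_jar, wash_bottle, vial's own z axis and vertical below 0.2 rad); the robot touches nothing.
It fails at once if the button is pressed while the turret is not at the cross (value of joint button above 0.003 m and horizontal distance between tab_aim and mark_cross above 0.014 m).
It fails at once if the tab or turret is gripped or pushed hard (over 18 N) (contact force between the fingers and turret above 18 N).
It fails at once if a jar, the bottle or the vial is moved more than 20 mm or lifted (distance of any of jar, small_jar, wash_bottle, vial from where it was at the start of the episode above 0.02 m).
It also fails if it takes over 48 s, if anything falls off the work surface, if the arm or the gripper's body presses on something with over 40 N, if the wrist force passes 120 N, or if a joint passes its speed limit or range.

## Working session

There is one attempt and no reset: what is moved stays moved. The work goes in short steps, Python scripts to look and compute and a tool call to move; the robot and the scene stay as the last step left them, time stands still between calls to the robot, and variables do not carry over. Pictures are saved under pics/ and viewed, about 8 in all and at most 12, crops included, and the job is handed in when it is done.

Besides the shell and the picture viewer there is one more tool, called after "Emit:" as a command line: name --argument value ..., lists and objects as JSON in quotes. step_arm: Moves the arm, as the interface text tells. Its arguments: {"type":"object","properties":{"increments":{"type":"string"},"gripper":{"type":"number"},"force":{"type":"number"}},"required":["increments"]}

```bash
mkdir -p pics; python3 - <<'E'
from rig import r, imaging
import cv2,pickle
d={n:imaging.grab_frame(n) for n in ("top","scene")}
pickle.dump(d,open("f.pkl","wb"))
for n in d:
    cv2.imwrite(f"pics/{n}0.png",d[n]["image"][:,:,::-1]); print(n,d[n]["K"],d[n]["R"],d[n]["t"])
s=r.observe(); print({k:s[k] for k in("clock","position","tool_rot","wrist_force","opening")})
E
```

```text
top [[386.3943781    0.         285.30037474]
 [  0.         386.3943781  206.11651416]
 [  0.           0.           1.        ]] [[-0.00375157 -0.99985719  0.01647809]
 [-0.99558257  0.0021886  -0.09386459]
 [ 0.09381512 -0.01675744 -0.9954486 ]] [0.04886016 0.60749499 0.9394538 ]
scene [[380.39151485   0.         283.4076851 ]
 [  0.         380.39151485 211.27006616]
 [  0.           0.           1.        ]] [[-0.43219269  0.90178029 -0.00134   ]
 [ 0.51104461  0.24370149 -0.82428332]
 [-0.74299589 -0.35693403 -0.56617596]] [ 0.22939119 -0.23052158  1.27077702]
{'clock': 0.1, 'position': array([ 0.17781371, -0.65078392,  0.23068952]), 'tool_rot': array([ 9.91120192e-01,  1.32967780e-01, -1.17580749e-04, -5.65996736e-04]), 'wrist_force': array([0.45698303, 0.24829809, 0.2716946 ]), 'opening': 0.08508042301376098}
```

View pics/top0.png

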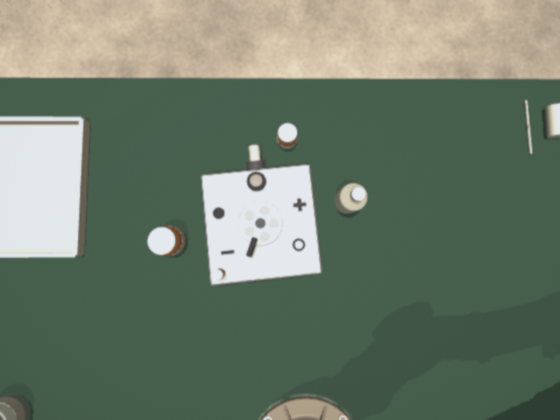

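View pics/scene0.png

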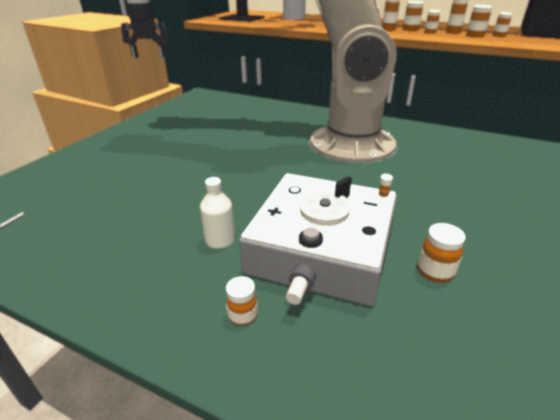

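The top view shows the hub at about (260,223), the tab at (252,247) pointing toward the robot, the cross at (299,204) and the ring at (299,244). It also shows the button at (256,181), the bar at (227,252), the disc at (218,213) and the vial at (221,273). Next I'll measure these.

```bash
cat > h.py <<'E'
import numpy as np, cv2
def cast(f,u,v,z):
    d=f["R"].T@np.linalg.solve(f["K"],[u,v,1.]); c=-f["R"].T@f["t"]
    return c+d*(z-c[2])/d[2]
def proj(f,X):
    p=f["K"]@(f["R"]@np.array(X)+f["t"]); return p[:2]/p[2]
def blobs(f,win,thr=90):
    x0,y0,x1,y1=win; g=f["image"].max(2)[y0:y1,x0:x1]
    n,l,s,c=cv2.connectedComponentsWithStats((g<thr).astype(np.uint8))
    return [(c[i]+[x0,y0],s[i]) for i in range(1,n) if s[i][4]>8]
E
python3 - <<'E'
from h import *; import pickle
d=pickle.load(open("f.pkl","rb")); f=d["top"]
# deck contour
g=(f["image"].min(2)>140).astype(np.uint8); g[:, :195]=0; g[:,330:]=0; g[:160]=0;g[290:]=0
g=cv2.morphologyEx(g,cv2.MORPH_CLOSE,np.ones((15,15)))
c=max(cv2.findContours(g,0,2)[0],key=cv2.contourArea); R=cv2.minAreaRect(c)
P=np.array([cast(f,*p,.1) for p in cv2.boxPoints(R)]); print("deck",P.round(4),P.mean(0).round(4),np.linalg.norm(P-np.roll(P,1,0),axis=1).round(4))
for c,s in blobs(f,(205,165,320,285)): print(c.round(1),s[:5],cast(f,*c,.103).round(4),cast(f,*c,.126).round(4),cast(f,*c,.118).round(4))
print("vial",cast(f,220,273,.145),"bottle",cast(f,358,194,.15),"jar",cast(f,162,241,.095),"sj",cast(f,288,133,.07))
im=f["image"][160:295,140:375,::-1]; cv2.imwrite("pics/topc.png",cv2.resize(im,None,fx=3.4,fy=3.4,interpolation=cv2.INTER_CUBIC))
E
```

```text
deck [[ 0.6957  0.2523  0.1   ]
 [ 0.7243 -0.0055  0.1   ]
 [ 0.4483 -0.0326  0.1   ]
 [ 0.4226  0.2183  0.1   ]] [0.5727 0.1081 0.1   ] [0.2752 0.2594 0.2773 0.2521]
[247.4 166.9] [41  0  4  5 19] [0.6925 0.1362 0.103 ] [0.688  0.1343 0.126 ] [0.6895 0.1349 0.118 ]
[263.3 165.9] [55  0  7  3 19] [0.6947 0.0992 0.103 ] [0.6901 0.0983 0.126 ] [0.6917 0.0986 0.118 ]
[257.3 184.4] [43  9 17 16 68] [0.6514 0.113  0.103 ] [0.6479 0.1118 0.126 ] [0.6491 0.1122 0.118 ]
[297.9 205.5] [90 39  6  5 13] [0.6019 0.0191 0.103 ] [0.5997 0.0203 0.126 ] [0.6004 0.0199 0.118 ]
[218.2 212.8] [ 9 44  9  9 66] [0.5856 0.2028 0.103 ] [0.5838 0.1991 0.126 ] [0.5844 0.2004 0.118 ]
[251.5 246.7] [43 73  8 18 74] [0.5076 0.1258 0.103 ] [0.5079 0.1242 0.126 ] [0.5078 0.1247 0.118 ]
[252.6 281.8] [ 44 116   7   2   9] [0.4286 0.1231 0.103 ] [0.4309 0.1216 0.126 ] [0.4301 0.1221 0.118 ]
vial [0.45188122 0.19057981 0.145     ] bottle [ 0.62258949 -0.11102237  0.15      ] jar [0.52141784 0.33195876 0.095     ] sj [0.78282482 0.04049738 0.07      ]
```

View pics/topc.png

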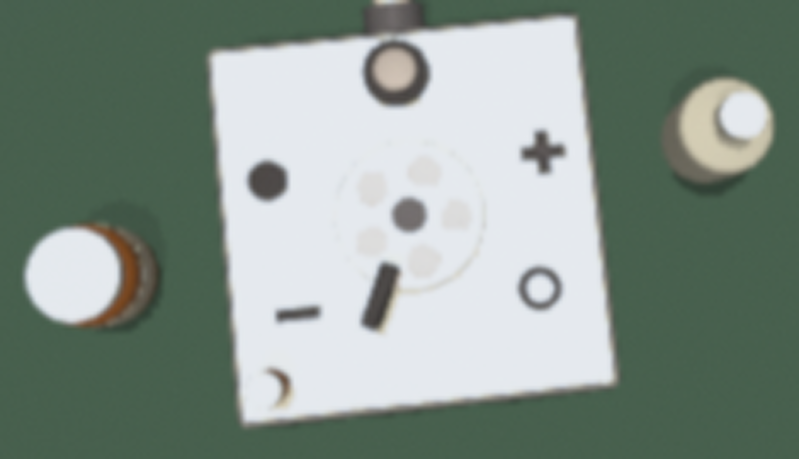

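The crop (3.4x, offset 140,160) shows the hub at (409,215), cross (543,152), ring (540,288), disc (267,181), bar (298,314), button cap (394,70) and tab (388,265) to (372,327). I'll refine these with darkness-weighted centroids and check them against the known radii.

```bash
python3 - <<'E'
from h import *; import pickle
f=pickle.load(open("f.pkl","rb"))["top"]; im=f["image"].astype(float).mean(2)
def cen(u,v,w,bg=215):
    u0,v0=int(round(u)),int(round(v)); p=np.clip(bg-im[v0-w:v0+w+1,u0-w:u0+w+1],0,None)
    p[p<25]=0; yy,xx=np.mgrid[v0-w:v0+w+1,u0-w:u0+w+1]; return (p*xx).sum()/p.sum(),(p*yy).sum()/p.sum()
hub=cast(f,*cen(260.3,223.2,5,190),.126); print("hub",hub.round(4))
M={k:cast(f,*cen(u,v,9 if k!="bar" else 7),.103) for k,(u,v) in dict(cross=(299.7,204.7),ring=(298.8,244.7),disc=(218.5,213.2),bar=(227.6,252.4)).items()}
M["button"]=cast(f,255.9,180.6,.118)
for k,p in M.items():
    e=p-hub; print(k,p.round(4),"r",np.hypot(*e[:2]).round(4),"dir",np.degrees(np.arctan2(e[1],e[0])).round(1))
# axis from opposite marks: circle through four marks, r=.1
from scipy.optimize import least_squares
A=np.array([M[k][:2] for k in("cross","ring","disc","bar")])
s=least_squares(lambda c:np.linalg.norm(A-c,axis=1)-.1,hub[:2]); print("axis by marks",s.x.round(4),s.fun.round(4))
for p in [(388,265),(372,327),(380,296)]:
    X=cast(f,p[0]/3.4+140,p[1]/3.4+160,.15); e=X[:2]-s.x; print("tab",X.round(4),np.hypot(*e).round(4),np.degrees(np.arctan2(e[1],e[0])).round(1))
E
```

```text
hub [0.5611 0.1055 0.126 ]
cross [0.6049 0.0163 0.103 ] r 0.0994 dir -63.9
ring [0.5128 0.0191 0.103 ] r 0.099 dir -119.2
disc [0.5858 0.2025 0.103 ] r 0.1001 dir 75.7
bar [0.4961 0.1812 0.103 ] r 0.0998 dir 130.7
button [0.6578 0.1154 0.118 ] r 0.0972 dir 5.9
axis by marks [0.5617 0.106 ] [-0.0004 -0.0003 -0.0005 -0.0002]
tab [0.527 0.117 0.15 ] 0.0364 162.4
tab [0.4878 0.127  0.15  ] 0.0768 164.1
tab [0.5074 0.122  0.15  ] 0.0566 163.6
```

All the geometry agrees with the sizes given. The axis is at (0.561, 0.106), the lamp yaw is about 5.8°, the tab points at 164° and the cross is at -64°, which is 296°. That means a counter-clockwise push of about 132°. I'll shut the gripper and approach from high up.

Emit:
step_arm --increments "0.04 0.028 0.003 3;0.04 0.028 0.003 3;0.04 0.028 0.003 3;0.04 0.028 0 3;0.04 0.028 0 3;0.04 0.028 0 3;0.04 0.028 0 3;0.04 0.028 0 3;0.04 0.028 0 3;0 0.05 0 3;0 0.05 0 3;0 0.05 0 3;0 0.05 0 3;-0.005 0.05 0 3;-0.005 0.05 0 3;-0.005 0.05 0 3;-0.005 0.05 0 3;-0.005 0.05 0 3;-0.005 0.05 0 3;-0.005 0.05 0 3" --gripper 1 --force 20

```text
clock: 2.6
position: [0.5055, 0.1763, 0.2336]
tool_rot: [0.783, 0.621, -0.004, -0.002]
wrist_force: [0.6, -0.6, -0.2]
opening: -0.0001
```

Emit:
step_arm --increments "0.0065 -0.0255 -0.01 -2.8;0 0 -0.02 0;0 0 -0.03 0;0 0 -0.025 0;0 0 -0.015 0;0 0 0 0"

```text
clock: 3.35
position: [0.511, 0.1523, 0.1299]
tool_rot: [0.798, 0.603, -0.005, -0.003]
wrist_force: [0.2, -0.1, -0.2]
opening: 0.0
```

```bash
python3 - <<'E'
from rig import r, imaging
import cv2,numpy as np
a=imaging.grab_frame("top")["image"][160:295,170:340,::-1];b=imaging.grab_frame("scene")["image"][150:290,230:410,::-1]
z=lambda i:cv2.resize(i,(400,380),interpolation=cv2.INTER_CUBIC)
cv2.imwrite("pics/c1.png",np.hstack([z(a),z(b)])); s=r.observe(); print(s["position"],s["wrist_force"],s["q"])
E
```

```text
[0.51175647 0.15276151 0.13121645] [0.52533115 0.20754779 0.41880112] [ 0.01542851  0.36376857 -0.5095458   1.98297052  0.22664209  0.85904888
 -0.89228002]
```

View pics/c1.png

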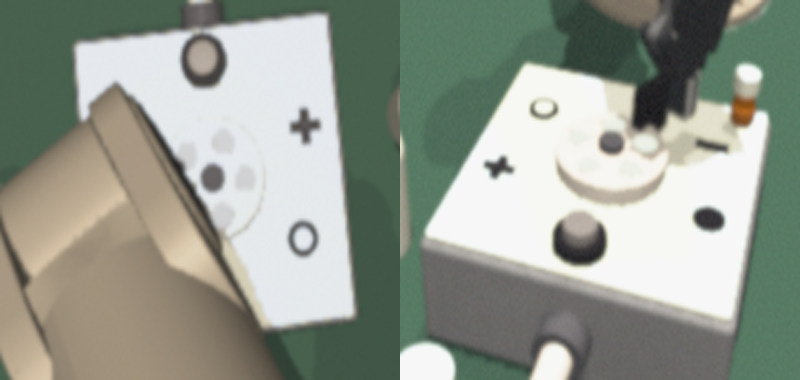

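The fingers are beside the tab on its left side and nothing is touching: the force is near zero and the vial is clear. Next I'll work out the arc waypoints for pushing.

```bash
cat > arc.py <<'E'
import numpy as np
from rig import r
A=np.array([.5614,.1058]); R=.0624
def here():
    s=r.observe(); p=s["position"]; q=s["tool_rot"]; e=p[:2]-A
    print("pos",p.round(4),"phi",np.degrees(np.arctan2(e[1],e[0]))%360,"r",np.hypot(*e).round(4),"yaw",2*np.degrees(np.arctan2(q[1],q[0])),"F",s["wrist_force"].round(1),"q",s["q"].round(2),"t",s["clock"])
    return p[:2],2*np.degrees(np.arctan2(q[1],q[0])),np.degrees(np.arctan2(e[1],e[0]))%360
def plan(phis):
    p,y,ph=here()
    for f in phis:
        t=A+R*np.array([np.cos(np.radians(f)),np.sin(np.radians(f))]); print("%.0f: %.4f %.4f 0 %.1f"%(f,*(t-p),f-74-y)); p=t; y=f-74
E
python3 -c "
from arc import *
plan(range(140,284,4))"
```

```text
pos [0.5118 0.1528 0.1312] phi 136.59027861686448 r 0.0683 yaw 74.2144371650266 F [0.5 0.2 0.4] q [ 0.02  0.36 -0.51  1.98  0.23  0.86 -0.89] t 3.45
140: 0.0018 -0.0069 0 -8.2
144: -0.0027 -0.0034 0 4.0
148: -0.0024 -0.0036 0 4.0
152: -0.0022 -0.0038 0 4.0
156: -0.0019 -0.0039 0 4.0
160: -0.0016 -0.0040 0 4.0
164: -0.0013 -0.0041 0 4.0
168: -0.0011 -0.0042 0 4.0
172: -0.0008 -0.0043 0 4.0
176: -0.0005 -0.0043 0 4.0
180: -0.0002 -0.0044 0 4.0
184: 0.0002 -0.0044 0 4.0
188: 0.0005 -0.0043 0 4.0
192: 0.0008 -0.0043 0 4.0
196: 0.0011 -0.0042 0 4.0
200: 0.0013 -0.0041 0 4.0
204: 0.0016 -0.0040 0 4.0
208: 0.0019 -0.0039 0 4.0
212: 0.0022 -0.0038 0 4.0
216: 0.0024 -0.0036 0 4.0
220: 0.0027 -0.0034 0 4.0
224: 0.0029 -0.0032 0 4.0
228: 0.0031 -0.0030 0 4.0
232: 0.0033 -0.0028 0 4.0
236: 0.0035 -0.0026 0 4.0
240: 0.0037 -0.0023 0 4.0
244: 0.0038 -0.0020 0 4.0
248: 0.0040 -0.0018 0 4.0
252: 0.0041 -0.0015 0 4.0
256: 0.0042 -0.0012 0 4.0
260: 0.0043 -0.0009 0 4.0
264: 0.0043 -0.0006 0 4.0
268: 0.0043 -0.0003 0 4.0
272: 0.0044 0.0000 0 4.0
276: 0.0043 0.0003 0 4.0
280: 0.0043 0.0006 0 4.0
```

Emit:
step_arm --increments "0.0018 -0.0069 0 0;-0.0027 -0.0034 0 0;-0.0024 -0.0036 0 0;-0.0022 -0.0038 0 4;-0.0019 -0.0039 0 4;-0.0016 -0.004 0 4;-0.0013 -0.0041 0 4;-0.0011 -0.0042 0 4;-0.0008 -0.0043 0 4;-0.0005 -0.0043 0 4;-0.0002 -0.0044 0 4;0.0002 -0.0044 0 4"

```text
clock: 4.95
position: [0.4989, 0.1013, 0.1352]
tool_rot: [0.563, 0.826, 0.0, -0.001]
wrist_force: [-0.7, 2.2, -2.2]
opening: -0.0001
```

```bash
python3 -c "
from arc import *
plan(range(188,238,4))"
```

```text
pos [0.4989 0.1013 0.1352] phi 184.09076170145013 r 0.0626 yaw 111.46183743682957 F [-0.7  2.2 -2.2] q [ 0.22  0.34 -0.64  2.03  0.26  0.85 -0.19] t 4.95
188: 0.0007 -0.0042 0 2.5
192: 0.0008 -0.0043 0 4.0
196: 0.0011 -0.0042 0 4.0
200: 0.0013 -0.0041 0 4.0
204: 0.0016 -0.0040 0 4.0
208: 0.0019 -0.0039 0 4.0
212: 0.0022 -0.0038 0 4.0
216: 0.0024 -0.0036 0 4.0
220: 0.0027 -0.0034 0 4.0
224: 0.0029 -0.0032 0 4.0
228: 0.0031 -0.0030 0 4.0
232: 0.0033 -0.0028 0 4.0
236: 0.0035 -0.0026 0 4.0
```

Emit:
step_arm --increments "0.0007 -0.0042 -0.001 3;0.0008 -0.0043 -0.001 4;0.0011 -0.0042 -0.001 4;0.0013 -0.0041 -0.0005 4;0.0016 -0.004 -0.0005 4;0.0019 -0.0039 -0.0005 4;0.0022 -0.0038 -0.0005 4;0.0024 -0.0036 -0.0005 4;0.0027 -0.0034 -0.0005 4;0.0029 -0.0032 -0.0005 4;0.0031 -0.003 -0.0005 4;0.0033 -0.0028 -0.0005 4"

```text
clock: 6.45
position: [0.5204, 0.0561, 0.1307]
tool_rot: [0.172, 0.985, 0.0, -0.001]
wrist_force: [-1.6, 0.7, 0.8]
opening: 0.0001
```

```bash
python3 -c "
from arc import *
plan(range(236,286,4))"
```

```text
pos [0.5204 0.0561 0.1307] phi 230.48203756352106 r 0.0645 yaw 160.16230580939992 F [-1.6  0.7  0.8] q [ 0.42  0.41 -0.79  2.    0.37  0.88  0.66] t 6.45
236: 0.0061 -0.0020 0 1.8
240: 0.0037 -0.0023 0 4.0
244: 0.0038 -0.0020 0 4.0
248: 0.0040 -0.0018 0 4.0
252: 0.0041 -0.0015 0 4.0
256: 0.0042 -0.0012 0 4.0
260: 0.0043 -0.0009 0 4.0
264: 0.0043 -0.0006 0 4.0
268: 0.0043 -0.0003 0 4.0
272: 0.0044 0.0000 0 4.0
276: 0.0043 0.0003 0 4.0
280: 0.0043 0.0006 0 4.0
284: 0.0043 0.0009 0 4.0
```

Emit:
step_arm --increments "0.005 -0.002 -0.0003 0;0.0042 -0.0022 -0.0003 3;0.0038 -0.002 -0.0003 4;0.004 -0.0018 -0.0003 4;0.0041 -0.0015 -0.0003 4;0.0042 -0.0012 -0.0003 4;0.0043 -0.0009 -0.0003 4;0.0043 -0.0006 -0.0003 4;0.0043 -0.0003 -0.0003 4;0 0 0 0"

```text
clock: 7.7
position: [0.5584, 0.0417, 0.1285]
tool_rot: [-0.096, 0.995, -0.001, -0.002]
wrist_force: [-0.2, -0.5, -0.4]
opening: -0.0002
```

```bash
python3 -c "
from arc import *
plan(range(270,286,2))
from rig import imaging
import cv2
a=imaging.grab_frame('top')['image'][160:295,170:340,::-1];b=imaging.grab_frame('scene')['image'][150:290,230:410,::-1]
z=lambda i:cv2.resize(i,(400,380),interpolation=cv2.INTER_CUBIC)
cv2.imwrite('pics/c2.png',np.hstack([z(a),z(b)]))"
```

```text
pos [0.5584 0.0417 0.1285] phi 267.2962866651916 r 0.0641 yaw 191.06855918890474 F [-0.2 -0.5 -0.4] q [ 0.5   0.5  -0.88  1.92  0.47  0.95  1.16] t 7.7
270: 0.0030 0.0017 0 4.9
272: 0.0022 0.0000 0 2.0
274: 0.0022 0.0001 0 2.0
276: 0.0022 0.0002 0 2.0
278: 0.0022 0.0003 0 2.0
280: 0.0022 0.0003 0 2.0
282: 0.0021 0.0004 0 2.0
284: 0.0021 0.0005 0 2.0
```

View pics/c2.png

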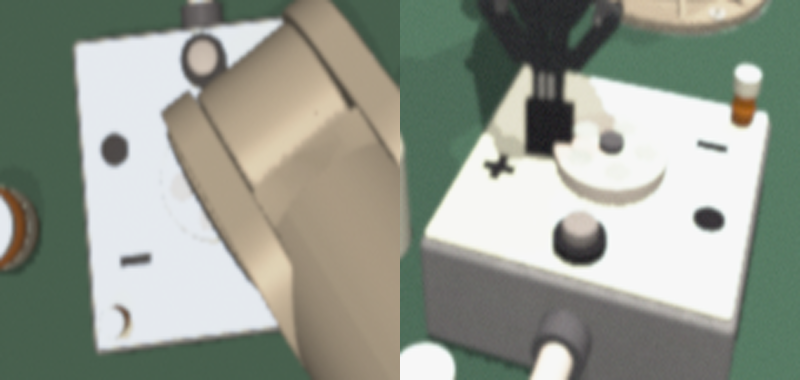

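The tab stands as a dark block ahead of the fingers, at about (548,125) in the right panel, just short of the cross at (498,165). I'll push on slowly to about 277° and then look before finishing.

Emit:
step_arm --increments "0.002 0.001 0.0015 3;0.002 0.0005 0.0005 3;0.002 0 0 2;0.0015 0 0 2;0.0015 0 0 1;0.0015 0 0 1;0 0 0 0"

```text
clock: 8.68
position: [0.5677, 0.0426, 0.1303]
tool_rot: [-0.2, 0.98, -0.002, -0.002]
wrist_force: [-0.9, 0.2, 0.1]
opening: 0.0001
```

```bash
python3 - <<'E'
from arc import *
plan(range(276,286,2))
from rig import imaging
from h import *; import pickle
f=imaging.grab_frame('scene'); pickle.dump(f,open('s2.pkl','wb'))
im=f["image"].copy()
b=cv2.resize(im[160:260,250:380,::-1],None,fx=6,fy=6,interpolation=cv2.INTER_CUBIC)
# predicted tab-top inner/outer ends for tab 290..300 and cross centre
for a,c in((288,(0,0,255)),(296,(0,255,0))):
    u=np.array([np.cos(np.radians(a)),np.sin(np.radians(a))]); n=np.array([-u[1],u[0]])
    q=[np.append(A+u*R_+n*s,.15) for R_,s in((.034,-.006),(.078,-.006),(.078,.006),(.034,.006))]
    P=np.array([(proj(f,x)-[250,160])*6+3 for x in q]).astype(int); cv2.polylines(b,[P],True,c,1)
P=((proj(f,[.6049,.0163,.103])-[250,160])*6+3).astype(int); cv2.circle(b,tuple(map(int,P)),4,(255,0,0),-1)
cv2.imwrite('pics/c3.png',b)
E
```

```text
pos [0.5677 0.0426 0.1303] phi 275.7269515642575 r 0.0635 yaw 203.04251017348764 F [-0.9  0.2  0.1] q [ 0.52  0.53 -0.92  1.89  0.51  0.98  1.34] t 8.675
276: 0.0002 0.0011 0 -1.0
278: 0.0022 0.0003 0 2.0
280: 0.0022 0.0003 0 2.0
282: 0.0021 0.0004 0 2.0
284: 0.0021 0.0005 0 2.0
```

View pics/c3.png

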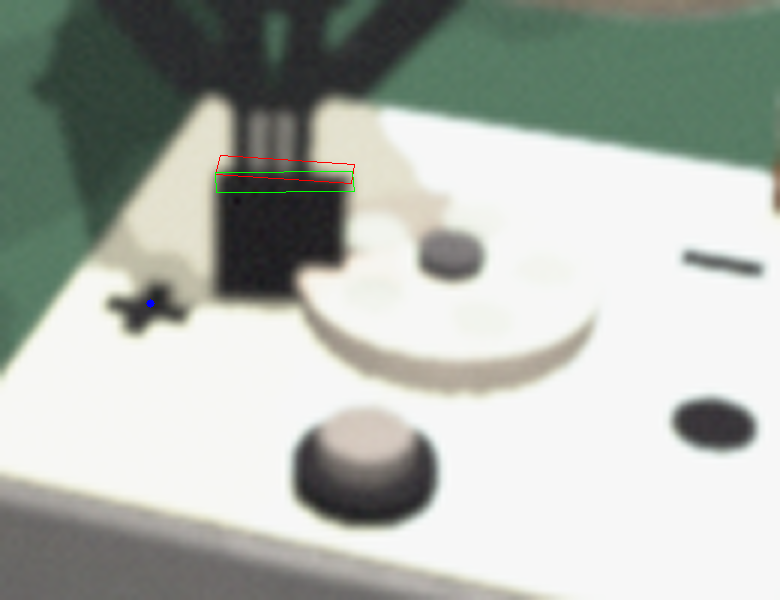

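The tab is in contact and sits slightly short of the green prediction for the cross, at an estimated 291° to 292°. It needs about 4 mm more push.

Emit:
step_arm --increments "0.0014 0.0002 0 1;0.0014 0.0003 0 1;0.0012 0.0003 0 1;0 0 0 0"

```text
clock: 9.22
position: [0.572, 0.0433, 0.1304]
tool_rot: [-0.227, 0.974, -0.003, -0.002]
wrist_force: [-1.2, 0.3, 0.5]
opening: -0.0001
```

```bash
python3 -c "
from arc import *
here()"
```

```text
pos [0.572  0.0433 0.1304] phi 279.62885195533113 r 0.0634 yaw 206.21651740613763 F [-1.2  0.3  0.5] q [ 0.53  0.54 -0.93  1.88  0.52  0.99  1.39] t 9.225
```

Emit:
step_arm --increments "-0.006 -0.001 0 0;-0.008 -0.001 0 0;0 0 0.02 0;0 0 0.03 0;0 0 0.03 -5;0 0 0.03 -8;-0.005 0.05 0 -8;-0.005 0.05 0 -8;0 0.05 0 -8;0 0.05 0 -8;0 0.05 0 -8;0 0.05 0 -8;0 0.04 0 -8;0 0 0 0"

```text
clock: 10.98
position: [0.5459, 0.3935, 0.2627]
tool_rot: [0.385, 0.923, 0.002, 0.002]
wrist_force: [0.4, 0.0, 1.1]
opening: 0.0003
```

```bash
python3 - <<'E'
from arc import *
here()
from rig import imaging
from h import *
f=imaging.grab_frame('top')
b=cv2.resize(f["image"][160:290,200:370,::-1],None,fx=4.5,fy=4.5,interpolation=cv2.INTER_CUBIC)
cv2.imwrite('pics/c4.png',b)
for c,s in blobs(f,(262,185,318,260),110): print(c.round(1),s, cast(f,*c,.15).round(4),cast(f,*c,.103).round(4))
m=(f["image"].max(2)<120).astype(np.uint8); m[:, :266]=0; m[:,296:]=0; m[:224]=0;m[262:]=0
for a in(150,290,296,302):
    u=np.array([np.cos(np.radians(a)),np.sin(np.radians(a))]); print(a,[proj(f,np.append(A+u*r_,.15)).round(1) for r_ in(.034,.056,.078)])
E
```

```text
pos [0.5459 0.3935 0.2627] phi 93.09216780835683 r 0.2881 yaw 134.74509057874536 F [0.4 0.  1.1] q [-0.18  0.5  -0.77  1.54  0.36  1.24 -0.22] t 10.975
[315.6 201.4] [ 50   0   6  47 145] [ 0.6065 -0.0173  0.15  ] [ 0.6115 -0.0218  0.103 ]
[299.1 204.1] [32 14 11 11 45] [0.6005 0.0189 0.15  ] [0.6051 0.0164 0.103 ]
[282.3 211.8] [12 21 18 12 91] [0.5836 0.0557 0.15  ] [0.5874 0.0553 0.103 ]
[262.3 222.7] [ 0 35  2  6  9] [0.5601 0.0992 0.15  ] [0.5625 0.1012 0.103 ]
150 [array([251.4, 235.7]), array([246.3, 244.5]), array([241.1, 253.4])]
290 [array([274. , 216.7]), array([283.5, 213.2]), array([292.9, 209.8])]
296 [array([273.4, 215.2]), array([282.4, 210.8]), array([291.4, 206.4])]
302 [array([272.6, 213.8]), array([281.1, 208.4]), array([289.6, 203.1])]
```

View pics/c4.png

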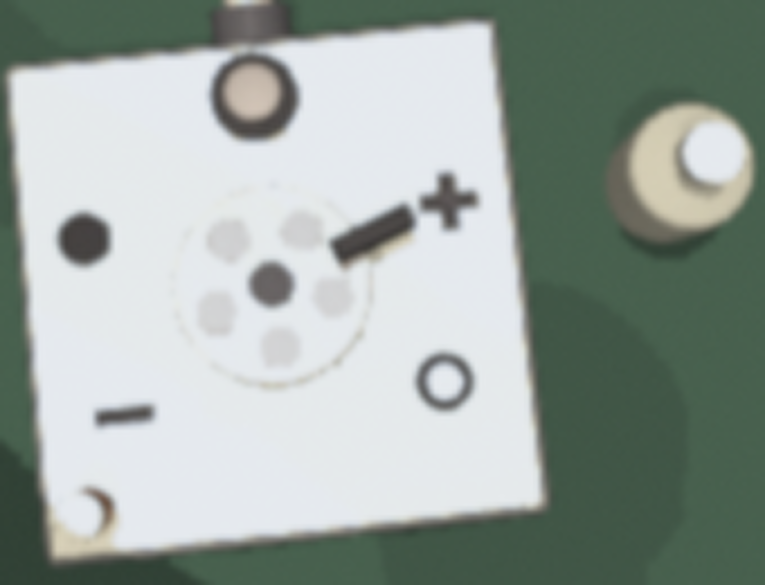

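The tab now points at the cross. Its slope of 28.7° in the image fits about 295° to 298°, with the target at 296°, and the vial and bottle haven't moved. On to the button at (0.6585, 0.1155), whose top is at 0.118.

Emit:
step_arm --increments "0.0125 -0.035 0 0;0.0125 -0.035 0 0;0.0125 -0.035 0 0;0.0125 -0.035 0 0;0.0125 -0.035 0 0;0.0125 -0.035 0 0;0.0125 -0.035 0 0;0.0125 -0.033 0 0;0.0125 0 0 0;0 0 0 0"

```text
clock: 12.28
position: [0.6618, 0.0925, 0.2736]
tool_rot: [0.385, 0.923, 0.003, 0.006]
wrist_force: [-0.3, 0.7, 0.8]
opening: 0.0001
```

```bash
python3 -c "
from arc import *
here()"
```

```text
pos [0.6618 0.0925 0.2736] phi 352.4640814777257 r 0.1012 yaw 134.7237863432875 F [-0.3  0.7  0.8] q [ 0.28  0.46 -0.72  1.55  0.32  1.24  0.29] t 12.275
```

Emit:
step_arm --increments "-0.0033 0.023 -0.01 0;0 0 -0.04 0;0 0 -0.04 0;0 0 -0.03 0;0 0 -0.015 0;0 0 -0.01 0;0 0 0 0"

```text
clock: 13.15
position: [0.656, 0.1216, 0.1294]
tool_rot: [0.381, 0.924, 0.005, 0.007]
wrist_force: [0.5, 0.4, 0.8]
opening: -0.0001
```

```bash
python3 -c "
from arc import *
here()"
```

```text
pos [0.656  0.1216 0.1294] phi 9.468566621779834 r 0.0959 yaw 135.19282646231846 F [0.5 0.4 0.8] q [ 0.2   0.59 -0.67  1.69  0.43  0.99  0.17] t 13.15
```

Emit:
step_arm --increments "0.0025 -0.006 0 0;0 0 -0.005 0;0 0 -0.004 0;0 0 0 0"

```text
clock: 13.65
position: [0.6601, 0.1152, 0.1224]
tool_rot: [0.381, 0.924, 0.006, 0.009]
wrist_force: [1.0, -0.5, 0.6]
opening: -0.0
```

```bash
python3 -c "
from arc import *
here()"
```

```text
pos [0.6601 0.1152 0.1224] phi 5.43200824691936 r 0.0991 yaw 135.15407310275978 F [ 1.  -0.5  0.6] q [ 0.21  0.6  -0.67  1.69  0.44  0.98  0.17] t 13.65
```

Centred over the button. Pressing down now.

Emit:
step_arm --increments "-0.001 0 -0.003 0;0 0 -0.003 0;0 0 -0.003 0;0 0 -0.002 0;0 0 -0.0015 0;0 0 0 0"

```text
clock: 14.4
position: [0.6596, 0.1153, 0.1165]
tool_rot: [0.382, 0.924, 0.005, 0.011]
wrist_force: [-1.1, -1.3, 4.1]
opening: 0.0001
```

Emit:
step_arm --increments "0 0 -0.003 0;0 0 -0.003 0;0 0 -0.003 0;0 0 -0.003 0"

```text
clock: 14.9
position: [0.66, 0.1155, 0.1154]
tool_rot: [0.382, 0.924, 0.004, 0.014]
wrist_force: [-18.7, -6.9, 46.2]
opening: 0.0001
```

It's a hard stop at 46 N, so I'll ease off at once and read the force against height to tell a bottomed button from a housing hit.

Emit:
step_arm --increments "0 0 0.001 0;0 0 0 0"

```text
clock: 15.15
position: [0.6598, 0.1155, 0.1178]
tool_rot: [0.382, 0.924, 0.004, 0.015]
wrist_force: [0.4, -0.4, 4.6]
opening: -0.0003
```

```bash
python3 - <<'E'
from arc import *
from rig import imaging
from h import *
here()
f=imaging.grab_frame('scene')
cv2.imwrite('pics/c5.png',cv2.resize(f["image"][190:280,260:370,::-1],None,fx=6,fy=6,interpolation=cv2.INTER_CUBIC))
E
```

```text
pos [0.6598 0.1155 0.1178] phi 5.600465198676772 r 0.0989 yaw 135.0753020571601 F [ 0.4 -0.4  4.6] q [ 0.2   0.6  -0.66  1.7   0.45  0.96  0.16] t 15.15
```

View pics/c5.png

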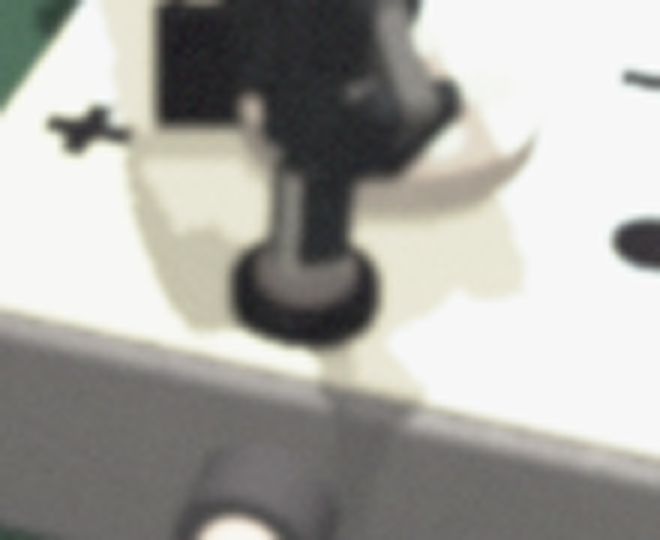

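Emit:
step_arm --increments "0 0 0.001 0;0 0 0 0"

```text
clock: 15.45
position: [0.6598, 0.1154, 0.1185]
tool_rot: [0.382, 0.924, 0.004, 0.015]
wrist_force: [-0.1, 0.1, 3.5]
opening: -0.0004
```

Emit:
step_arm --increments "0 0 0.0015 0;0 0 0 0"

```text
clock: 15.7
position: [0.6598, 0.1154, 0.1198]
tool_rot: [0.382, 0.924, 0.004, 0.015]
wrist_force: [0.0, -0.1, 2.9]
opening: 0.0001
```

Emit:
step_arm --increments "0 0 0.002 0;0 0 0 0"

```text
clock: 15.95
position: [0.6598, 0.1154, 0.1218]
tool_rot: [0.382, 0.924, 0.004, 0.015]
wrist_force: [0.9, -0.4, 1.4]
opening: -0.0002
```

Emit:
step_arm --increments "0 0 0.003 0;0 0 0 0"

```text
clock: 16.2
position: [0.6595, 0.1155, 0.1247]
tool_rot: [0.382, 0.924, 0.003, 0.014]
wrist_force: [0.4, 0.5, 0.3]
opening: 0.0002
```

The spring curve runs from about 0.8 N/mm of slope near z = 0.122 to a hard stop near 0.1155. That is the full 6 mm travel, so the button bottomed out. The picture shows the cap sunk in its housing under the centred fingertips. Next I'll retreat straight up and verify.

Emit:
step_arm --increments "0 0 0.02 0;0 0 0.03 0;0 0 0.04 0;0 0 0.03 0;-0.0125 0.035 0 0;-0.0125 0.035 0 0;-0.0125 0.035 0 0;-0.0125 0.035 0 0;-0.0125 0.035 0 0;-0.0125 0.035 0 0;-0.0125 0.035 0 0;-0.0125 0.035 0 0;0 0 0 0;0 0 0 0"

```text
clock: 17.95
position: [0.5547, 0.4053, 0.2681]
tool_rot: [0.382, 0.924, 0.008, 0.018]
wrist_force: [-0.2, -1.1, 0.1]
opening: 0.0001
```

```bash
python3 - <<'E'
from arc import *
from rig import imaging
from h import *
here()
f=imaging.grab_frame('top')
cv2.imwrite('pics/c6.png',cv2.resize(f["image"][110:290,140:380,::-1],None,fx=3.3,fy=3.3,interpolation=cv2.INTER_CUBIC))
for c,s in blobs(f,(262,185,310,260),110): print(c.round(1),s[4])
E
```

```text
pos [0.5547 0.4053 0.2681] phi 91.27560614413937 r 0.2995 yaw 135.1024654328069 F [-0.2 -1.1  0.1] q [-0.2   0.5  -0.76  1.52  0.39  1.24 -0.24] t 17.95
[299.1 204.1] 45
[282.3 211.8] 90
[262.3 222.7] 9
```

View pics/c6.png

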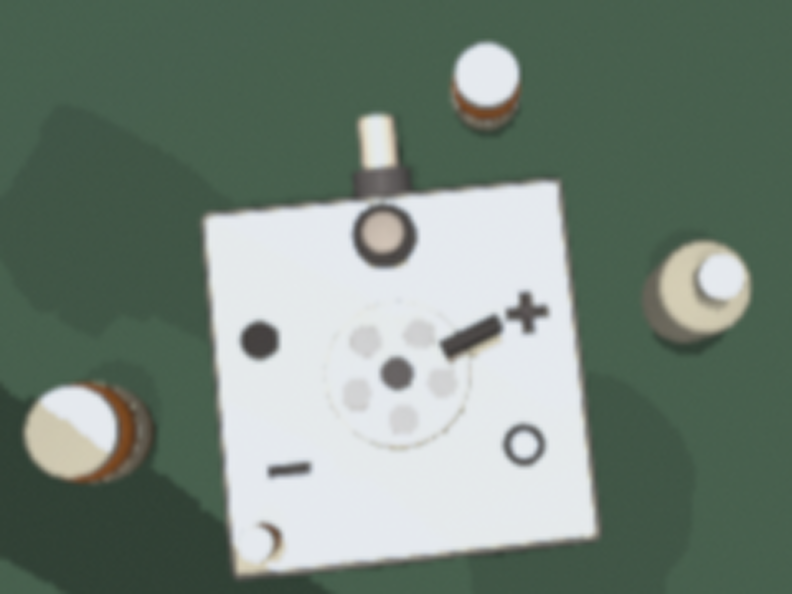

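The tab, at (471,337), still points at the cross, at (527,312). The button is up, the jars, bottle and vial are where they started, and the arm is clear, so I'm handing in.

```bash
python3 -c "
from rig import ticket
print(ticket.hand_in())"
```

```text
the job is handed in; nothing more can be done
None
```

The job is handed in: the turret tab points at the cross, and the button was pressed fully and came back up. I pushed the tab about 132° counter-clockwise with the outside of the shut fingers, with force readings between moves staying around 3 N. The whole run took about 18 s of the 48 s allowed.

- **Turret:** the last overhead view puts the tab at about 295° against 296° for the cross, good to roughly 3° (8° allowed). It did not move during the button press.
- **Button:** the spring force rose evenly, about 0.8 N per mm, over roughly 6 mm to a hard stop, and fell to zero on release. The button looks up in the last picture.
- **Jars, bottle and vial:** all were upright and in place in the last view. The arm was clear of everything.

Two readings were off what I expected:
- **Press force:** the wrist force at the button's stop briefly reached about 46 N, far above the 5 N needed. The contact was fingertips on the button, so the 40 N limit for the gripper's body should not apply, and the wrist limit is 120 N.
- **Contact height:** the fingers met the button about 4 mm higher than the nominal TCP height. The force readings still show full travel.

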